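Bring a stopper round on the parts carousel and weigh it

ROBOT

A 7-joint arm with a two-finger parallel gripper is mounted at the origin on a cart in front of the work surface, level with it; the furniture and walls round the work are solid. World frame = base frame: x ahead of the robot, y to its left, z up, the work surface at z = 0. Lengths are in m, angles in degrees, forces in N, time in s.
With the tool pointing down it reaches from about 0.35 to 0.9 m from the base axis. Payload 8.1 kg.
Tool frame: the origin (TCP) lies at the centre of the arm's flange, where the gripper is bolted on; the fingertips stand 178 mm ahead of it and the grasp point (between the pads) lies 159 mm ahead of it; z points along the fingers, y is the direction in which the jaws open and shut (so a half turn about z gives the same grasp; the last joint's range is limited). The gripper opens to 92 mm and grips with 3 to 60 N. Pads are 19 mm wide; open, the fingers measure 130 mm over their backs; the gripper's body (75 mm by 190 mm) begins 47 mm behind the grasp point.
Start: joints at [62.189, 24.895, 1.432, 90.138, -0.665, 64.973, -4.303], TCP at [0.233, -0.58, 0.405] pointing down, gripper open.
Joint ranges: [-149.89, 149.89], [-25.12, 119.58], [-72.63, 75.52], [4.76, 147.25], [-75.54, 255.54], [6.69, 114.76], [-157.13, 157.13]. Speed limits (degrees/s): [127.2, 127.2, 172.46, 172.46, 180, 180, 180].

INTERFACE

Orientations are given as a 3x3 rotation matrix whose columns are the frame's x, y, z axes.
In Python, from cell import robot, viewer, workorder gives the robot as it stands.
- The arm moves only by the shell command python3 -m handwheel 'ROWS' [FORCE]. ROWS is JSON, a list that holds one entry, the list of rows, each a list of 7 numbers: the shift along the tool's x, y, z in units of 30 mm (1.0 is 30 mm), then the turn, a rotation vector about the tool's x, y, z in units of 8 degrees (1.0 is 8 degrees), then the closure, from 0 (fully open) to 1 (shut). A call has 1 to 10 rows; each row shifts and turns the commanded pose from where the row before left it, along the tool's axes as they then stand; what a row does not reach is not made up. A row lasts 1/8 s, in which the tool goes at most 62.5 mm and 10.7 degrees, less where a joint would pass 70% of its speed; a pose out of reach is approached as far as the arm can. A call is refused whole if a number of a shift passes 1 or a number of a turn 1, either way. A call with a gripper value outside its range is refused whole. The fingers move at their own pace and stop on an object; FORCE is the grip in N (left out, the last holds). Time passes only in rows, so rows that do not move let the fingers close. It gives the time, the measured TCP pose, the force and the opening at its end, in the units of the state.
- robot.observe(): the state, without advancing time (a new reading comes with each control period).
- viewer.camera(name): name is "side" or "top" or "wrist"; returns a dict with "img" (400x640x3 uint8, red, green, blue), "range_z" (400x640 float32, m along the optical axis (not along the pixel's ray), 0 where there is no reading), "intrinsics" (3x3 intrinsics, pixels), "world_from_camera" (4x4, takes a point from camera to world coordinates). Camera axes: x right, y down, z forward; pixel columns grow to the right and rows downward; lengths in m; the calibration is good to about 2 mm. A picture is of the moment at which its call begins.
- workorder.finish_job(): hands the job in, once; it reports no verdict.
The state is a dict: "time": time; "joint_positions": joint angles; "qd": joint speeds; "tau": joint torques, N m; "ee_pos": TCP position; "eef_rot": TCP orientation; "contact_force": force on the tool from outside, world axes, zero at the start; "torque": the same for the moment, N m; "opening": finger opening in m.
Only numpy, scipy, OpenCV 4.12 (cv2) and the standard library are available. Lean on these libraries where they do the work, as an engineer would, in place of code of your own. Each camera call takes 0.05 s, during which the arm holds its last target.

TASK

Turn the covered parts carousel by its rim knobs until the rubber stopper has come to rest in the middle of the cover's opening, then pick the stopper out through the opening and stand it upright on the middle of the balance pan, and let go. Leave the other parts in their pockets and the things round about where they are.

Things in the scene. Friction and masses are not known exactly. Their poses are not given: they have to be found in the camera images.
- stopper_mid (a point): centre of the wanted part, the only rubber stopper on the carousel: a plain stub 22 mm in diameter and 20 mm tall, standing upright loose in one pocket, about 20 g; grasp it round the side (fingertips 6 to 7 mm above the turntable's top clear the pocket's wire rim). Its z axis is its own axis
- carousel: fixed base of the round parts carousel, origin on the desk under its axis, z up; its -x axis points out through the middle of the cover's opening, towards the robot's side. A clear flat cover, radius 108 mm, 50 to 53 mm above the desk, hangs over the turntable from the central spindle and does not turn
- axis (a point): point on the carousel's axis at the height of the turntable's top face, 20 mm above the desk; the spindle, with a thumb nut of radius 16 mm over the cover, ends 64 mm above the desk
- opening (a point): point in the middle of the cover's opening: 80 mm from the axis along the carousel's -x, at the height of the turntable's top (20 mm). The cover lacks this one sector of 100 degrees (50 either side, right up to the spindle): the only way to a pocket from above
- knob (a point): top centre of one of six alike black upright knobs on the turntable's rim, 12 mm in diameter, 20 to 50 mm above the desk, 135 mm from the axis, 60 degrees apart, outside the cover (the disc's radius is 145 mm). Pushing one sideways with about 2 N turns the turntable, without limit either way; it stays where it is left
- pocket (a point): centre of the floor of an empty pocket. The six pockets lie 80 mm from the axis, midway in angle between the knobs; flat floor at the turntable's top (20 mm above the desk), ringed by a wire of inner radius 24 mm that stands 4 mm high; they turn with the knobs
- pan (a point): centre of the top face of the bench balance's round steel pan, radius 50 mm, 46 mm above the desk; the fixed balance is a white body 150 x 130 mm, 36 mm high, with a dark display on its front side
- union_a_mid (a point): centre of a light grey tube fitting, 18 x 38 x 15 mm, lying in another pocket
- union_b_mid (a point): centre of a second such tube fitting, in another pocket
- cap_mid (a point): centre of a white round open cap, 32 mm in diameter, 14 mm high, in another pocket
- beaker: glass beaker, 90 mm wide, 103 mm high, loose on the desk to the right of the carousel, origin under it; leave alone
- bottle_small: small plastic bottle, 48 mm wide, 124 mm high, loose on the desk to the right of the carousel, origin under it; leave alone
- key_tag: key with tag, 109 x 21 x 5 mm, lying loose on the desk between carousel and balance, origin under it; leave alone
- stopper: the same stopper, origin under its foot, 10 mm below point stopper_mid

How it is judged:
By the outcome, as a careful person would: the job done as asked, in the order asked, and still so for the second after the job is handed in, with the robot touching nothing.
It also fails if it takes over 72 s, if anything falls off the work surface, if the arm or the gripper's body presses on something with over 40 N, if the wrist force passes 120 N, or if a joint passes its speed limit or range.

## Working session

There is one attempt and no reset: what is moved stays moved. The work goes in short steps, Python scripts to look and compute and a shell command to move; the robot and the scene stay as the last step left them, time stands still between calls to the robot, and variables do not carry over. Pictures are saved under pics/ and viewed, and the job is handed in when it is done.

```bash
mkdir -p pics; ls; python3 - <<'E'
from cell import robot, viewer, workorder
import cv2
print(robot.observe())
for n in ["side","top","wrist"]:
    c=viewer.camera(n); cv2.imwrite(f"pics/{n}0.png",c["img"][:,:,::-1]); print(n,c["intrinsics"],c["world_from_camera"])
E
```

```text
pics
{'time': 0.0, 'joint_positions': array([62.18713413, 24.93700786,  1.43118137, 90.19033645, -0.66340061,
       64.97427447, -4.30027302]), 'qd': array([ 0.06949321,  0.01071416, -0.01985156, -0.0610785 ,  0.04440241,
       -0.02637345,  0.00979416]), 'tau': array([-2.41661357e-03, -6.67871332e+01,  9.84374397e-01, -3.14466691e+01,
       -6.06281147e-02,  4.27198922e-02,  1.43541374e-04]), 'ee_pos': array([ 0.23333755, -0.5795481 ,  0.40393046]), 'eef_rot': array([[ 9.27620143e-01,  3.73524148e-01, -7.62132445e-04],
       [ 3.73524887e-01, -9.27619041e-01,  1.43971834e-03],
       [-1.69199003e-04, -1.62018717e-03, -9.99998673e-01]]), 'contact_force': array([-0.29969575, -0.1242317 , -0.62082029]), 'torque': array([ 0.00668982,  0.04078241, -0.011522  ]), 'opening': 0.09178567974447877}
side [[371.18522319   0.         315.93965617]
 [  0.         371.18522319 199.00143988]
 [  0.           0.           1.        ]] [[-0.8007354   0.48654989 -0.34941671  1.01580639]
 [ 0.59881261  0.63488859 -0.48820071  0.51179994]
 [-0.01569332 -0.60015472 -0.79972997  1.03037173]
 [ 0.          0.          0.          1.        ]]
top [[361.54246982   0.         321.52830338]
 [  0.         361.54246982 195.66347514]
 [  0.           0.           1.        ]] [[ 9.05629619e-04 -9.84136057e-01  1.77413080e-01  4.30630396e-01]
 [-9.99855939e-01 -3.89817551e-03 -1.65198413e-02 -8.65763866e-02]
 [ 1.69493588e-02 -1.77372561e-01 -9.83997812e-01  9.67856451e-01]
 [ 0.00000000e+00  0.00000000e+00  0.00000000e+00  1.00000000e+00]]
wrist [[326.06713998   0.         322.53572045]
 [  0.         326.06713998 197.89814998]
 [  0.           0.           1.        ]] [[ 0.3733662  -0.89649004 -0.23854411  0.2972275 ]
 [-0.92768335 -0.36112473 -0.09482894 -0.55357645]
 [-0.00113098  0.25669932 -0.96649065  0.38416486]
 [ 0.          0.          0.          1.        ]]
```

View pics/top0.png

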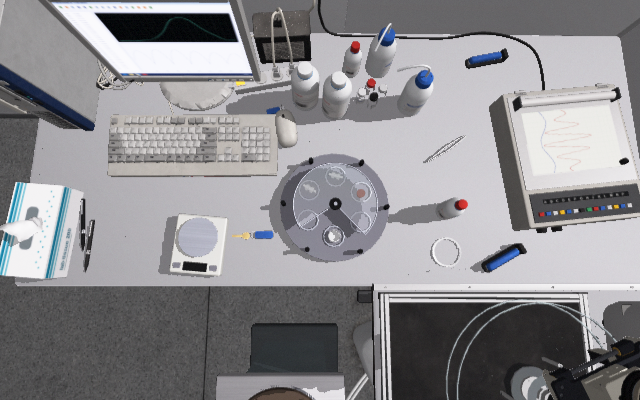

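View pics/side0.png

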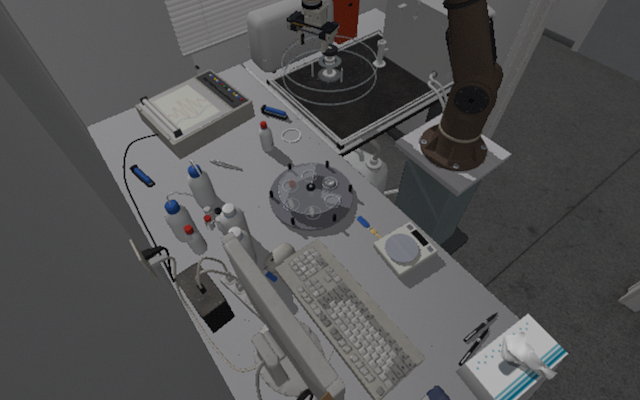

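View pics/wrist0.png

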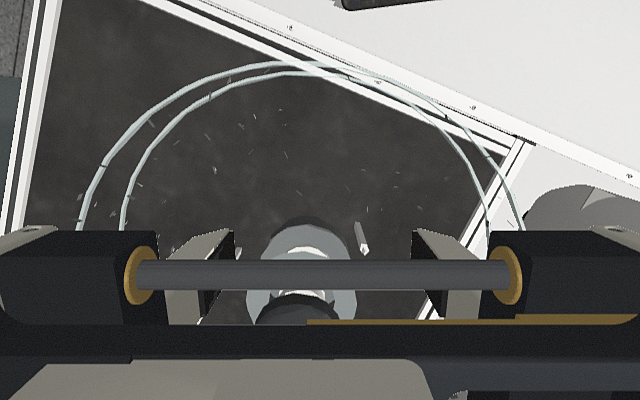

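```bash
cat > h.py <<'E'
from cell import robot, viewer, workorder
import cv2, numpy as np
def proj(c,P):
    P=np.atleast_2d(P); T=np.linalg.inv(c["world_from_camera"]); q=P@T[:3,:3].T+T[:3,3]
    p=q@np.array(c["intrinsics"]).T; return p[:,:2]/p[:,2:]
def ray(c,u,v,z):  # intersect pixel ray with plane z
    K=np.array(c["intrinsics"]);T=c["world_from_camera"]
    d=T[:3,:3]@np.linalg.solve(K,[u,v,1]); o=T[:3,3]; return o+d*(z-o[2])/d[2]
def pt(c,u,v):
    u=int(round(u));v=int(round(v));z=c["range_z"][v,u];K=np.array(c["intrinsics"]);T=c["world_from_camera"]
    return T[:3,:3]@(np.linalg.solve(K,[u,v,1])*z)+T[:3,3]
def crop(c,u0,v0,u1,v1,s,name):
    im=cv2.resize(np.ascontiguousarray(c["img"][v0:v1,u0:u1,::-1]),None,fx=s,fy=s,interpolation=cv2.INTER_CUBIC); cv2.imwrite("pics/"+name,im)
E
python3 - <<'E'
from h import *
c=viewer.camera("top"); crop(c,265,145,395,265,5,"t1.png")
s=viewer.camera("side"); crop(s,260,150,370,240,7,"s1.png")
# knobs: dark pixels
z=c["range_z"]
im=c["img"].astype(int)
m=((im.max(2)<45)).astype(np.uint8)
m[:145]=0;m[265:]=0;m[:,:265]=0;m[:,395:]=0
n,l,st,ce=cv2.connectedComponentsWithStats(m)
for i in range(1,n):
    if st[i,4]>5: print(ce[i],st[i,4],ray(c,*ce[i],0.05),pt(c,*ce[i]))
# pan
for u,v in [(197,238),(150,150),(188,266),(335,204)]: print(u,v,pt(c,u,v))
E
```

```text
[310.42857143 160.61904762] 21 [ 0.68945846 -0.07276608  0.05      ] [ 0.68913264 -0.07160719  0.04745671]
[361.         162.76190476] 21 [ 0.68439015 -0.20565489  0.05      ] [ 0.68442937 -0.20596546  0.04751372]
[334.85057471 203.81609195] 87 [ 0.57495425 -0.13626401  0.05      ] [ 0.57240484 -0.13592448  0.06322278]
[282.90909091 203.04545455] 22 [ 0.57647948 -0.00289841  0.05      ] [ 0.57642218 -0.00322968  0.05110801]
[385.94736842 206.63157895] 19 [ 0.56809011 -0.26783907  0.05      ] [ 0.5671124  -0.26791892  0.05013415]
[306.46153846 249.15384615] 13 [ 0.45947673 -0.06426795  0.05      ] [ 0.45986507 -0.06310021  0.04976076]
[359.625  251.0625] 16 [ 0.45491798 -0.19794473  0.05      ] [ 0.45509461 -0.19898396  0.04925265]
197 238 [0.48715625 0.21260589 0.04438065]
150 150 [0.7221736  0.3569475  0.02956155]
188 266 [0.41761425 0.23201897 0.04033637]
335 204 [ 0.57240484 -0.13592448  0.06322278]
```

View pics/t1.png

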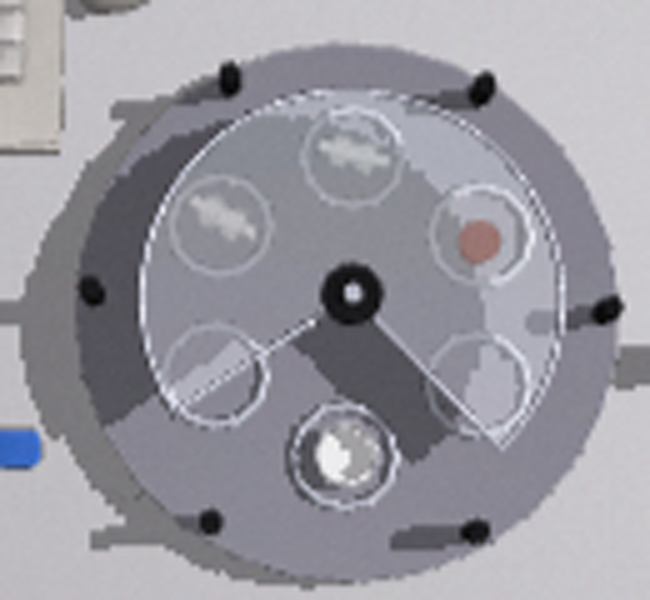

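View pics/s1.png

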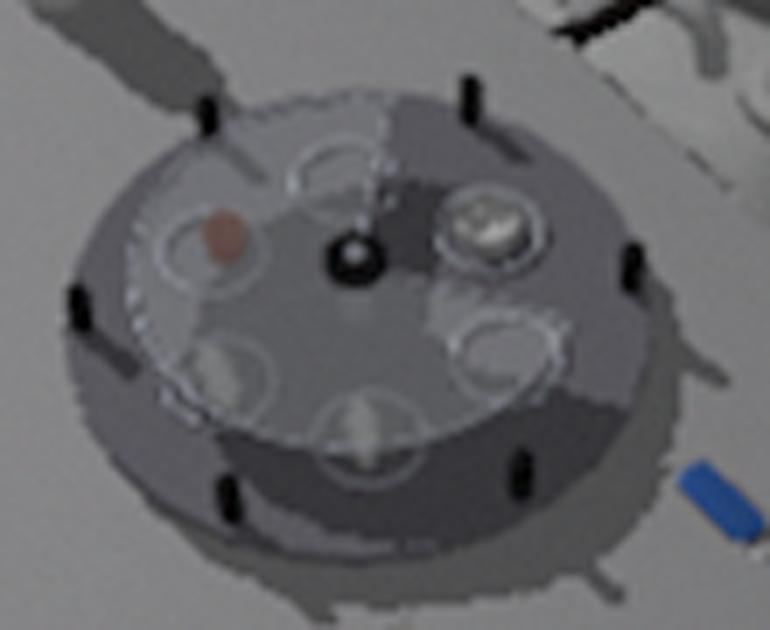

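```bash
python3 - <<'E'
from h import *
c=viewer.camera("top"); s=viewer.camera("side")
A=np.array([.572,-.1353])
def ang(p): d=np.array(p[:2])-A; return np.degrees(np.arctan2(d[1],d[0]))%360, np.hypot(*d)
f=lambda u,v:(265+(u+.5)/5-.5,145+(v+.5)/5-.5)
for nm,u,v,z in [("e1",178,405,.053),("e2",500,445,.053),("e1i",315,320,.053),("e2i",378,320,.053),("stop",480,241,.040),("pk",483,233,.022),("pkcap",345,455,.022),("nut",352,293,.064)]:
    p=ray(c,*f(u,v),z); print(nm,p,ang(p))
g=lambda u,v:(260+(u+.5)/7-.5,150+(v+.5)/7-.5)
for nm,u,v,z in [("stop",226,237,.030),("stopt",224,222,.04),("nut",355,262,.064)]:
    p=ray(s,*g(u,v),z); print("side",nm,p,ang(p))
for k in [(.6895,-.0728),(.6844,-.2057),(.5765,-.0029),(.568,-.2678),(.4595,-.0643),(.4549,-.1979)]: print(ang(k))
crop(c,380,170,500,280,6,"t2.png"); crop(c,150,200,280,290,6,"t3.png")
crop(s,200,90,310,180,7,"s2.png")
# pan points
im=c["img"];z=c["range_z"]
pts=[]
for v in range(205,280):
  for u in range(160,235):
    p=pt(c,u,v)
    if .035<p[2]<.06: pts.append([u,v,*p])
pts=np.array(pts); print(len(pts),pts.min(0),pts.max(0))
q=pts[pts[:,4]>.043]; print(len(q),q.mean(0),np.median(q[:,4]),(q.min(0)+q.max(0))/2)
E
```

```text
e1 [ 0.51836627 -0.04801088  0.053     ] (np.float64(121.56813844501546), np.float64(0.10244983008499788))
e2 [ 0.49852383 -0.2109645   0.053     ] (np.float64(225.8406358075178), np.float64(0.10546973041838674))
e1i [ 0.56204246 -0.11748629  0.053     ] (np.float64(119.20440717340782), np.float64(0.020407862915362347))
e2i [ 0.56215009 -0.1497228   0.053     ] (np.float64(235.6692636611376), np.float64(0.01746533657922377))
stop [ 0.60594    -0.20440107  0.04      ] (np.float64(296.15863844301333), np.float64(0.07698624237749949))
pk [ 0.61369442 -0.20837141  0.022     ] (np.float64(299.7090052069785), np.float64(0.08412999592210882))
pkcap [ 0.495447   -0.13404255  0.022     ] (np.float64(179.05895454810243), np.float64(0.07656332521186432))
nut [ 0.57433342 -0.13589378  0.064     ] (np.float64(345.7230001503293), np.float64(0.002407788727789009))
side stop [ 0.60471055 -0.20425765  0.03      ] (np.float64(295.37765264790346), np.float64(0.07632258720361076))
side stopt [ 0.60416266 -0.20560705  0.04      ] (np.float64(294.5821942857926), np.float64(0.07731440877633466))
side nut [ 0.57856994 -0.1297127   0.064     ] (np.float64(40.37895108672817), np.float64(0.008624499685134956))
(np.float64(28.009176708013825), np.float64(0.13308831654206169))
(np.float64(327.93966561357996), np.float64(0.13262699574370224))
(np.float64(88.05338522436422), np.float64(0.13247645073748016))
(np.float64(268.2708412558407), np.float64(0.1325603636084331))
(np.float64(147.74352135773412), np.float64(0.13303101142214918))
(np.float64(208.1283282839316), np.float64(0.1327824160045297))
2386 [1.69000000e+02 2.14000000e+02 3.97861714e-01 1.46649609e-01
 3.50020984e-02] [2.25000000e+02 2.74000000e+02 5.49256769e-01 2.80664837e-01
 5.11168026e-02]
1183 [1.97618766e+02 2.36688081e+02 4.90487626e-01 2.10773833e-01
 4.58316716e-02] 0.04579722935802044 [1.97500000e+02 2.36500000e+02 4.91414253e-01 2.11458729e-01
 4.70764757e-02]
```

View pics/t2.png

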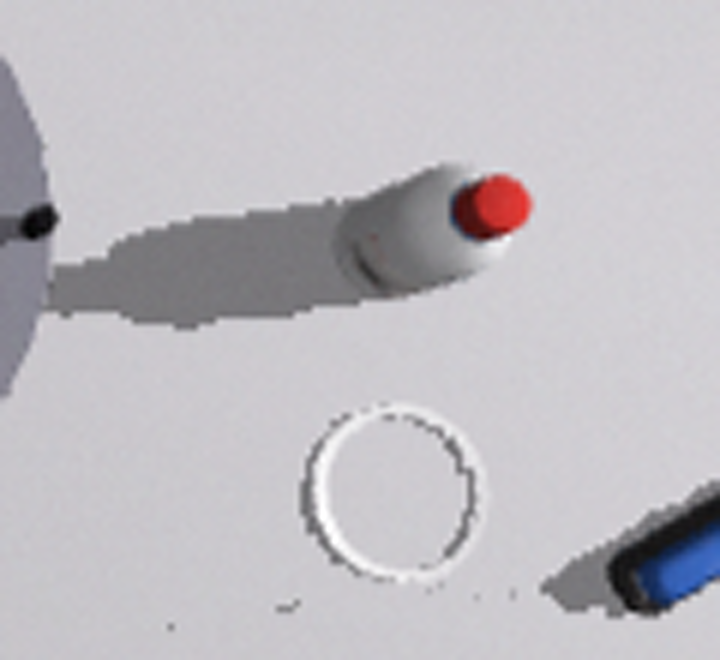

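View pics/t3.png

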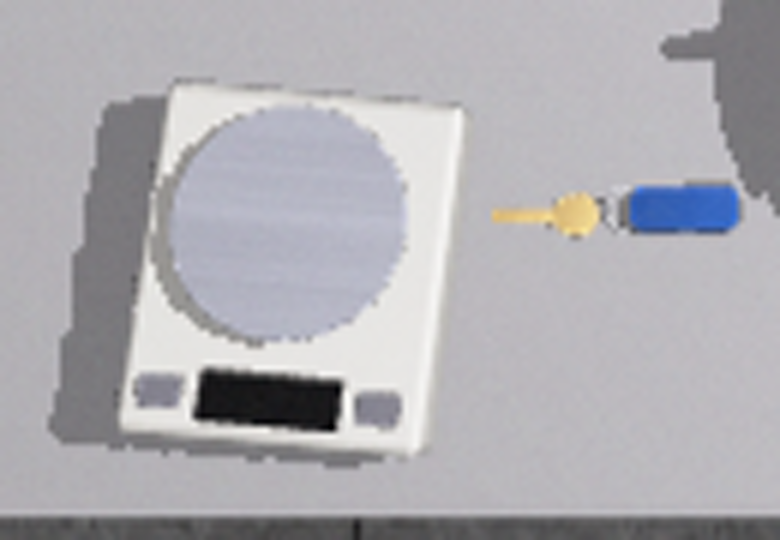

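View pics/s2.png

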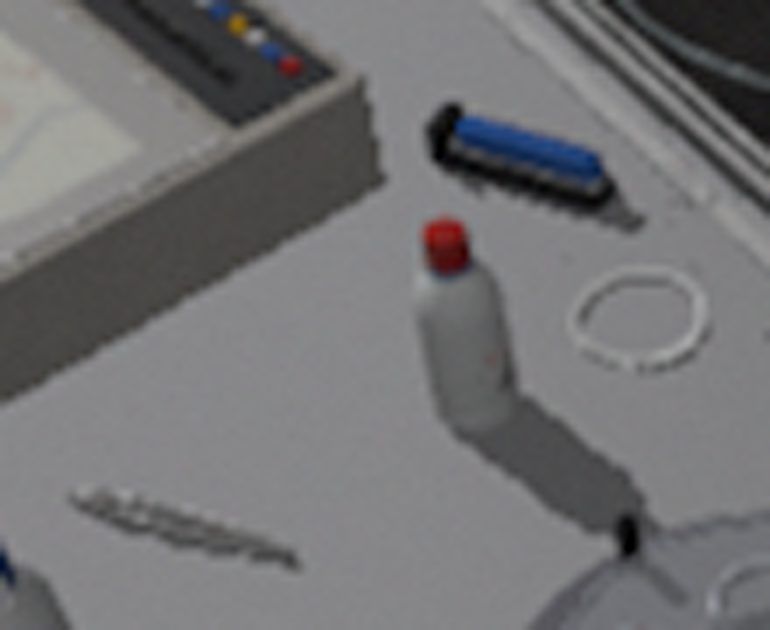

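```bash
cat >> h.py <<'E'
def overlay(c,A,oa,ka,box,s,name,extra=[]):
    u0,v0,u1,v1=box
    im=cv2.resize(np.ascontiguousarray(c["img"][v0:v1,u0:u1,::-1]),None,fx=s,fy=s,interpolation=cv2.INTER_CUBIC)
    def P(p): q=proj(c,p); return np.int32(np.round((q-[u0,v0]+.5)*s-.5))
    r=np.radians
    def circ(cx,cy,R,z): t=np.linspace(0,2*np.pi,73); return np.c_[cx+R*np.cos(t),cy+R*np.sin(t),0*t+z]
    for z in (.053,):
        t=np.radians(np.linspace(oa+50,oa+310,60))
        L=np.r_[[[*A,z]],np.c_[A[0]+.108*np.cos(t),A[1]+.108*np.sin(t),0*t+z],[[*A,z]]]
        cv2.polylines(im,[P(L)],False,(0,255,0),1)
    for k in range(6):
        a=r(ka+60*k); cv2.polylines(im,[P(circ(A[0]+.135*np.cos(a),A[1]+.135*np.sin(a),.006,.05))],False,(0,0,255),1)
        a=r(ka+30+60*k); cv2.polylines(im,[P(circ(A[0]+.08*np.cos(a),A[1]+.08*np.sin(a),.024,.024))],False,(255,255,0),1)
    cv2.polylines(im,[P(circ(*A,.145,.02))],False,(255,0,0),1)
    for (x,y,R,z) in extra: cv2.polylines(im,[P(circ(x,y,R,z))],False,(255,0,255),1)
    cv2.imwrite("pics/"+name,im)
E
python3 - <<'E'
from h import *
c=viewer.camera("top")
overlay(c,(.572,-.1353),175,28,(265,145,395,265),5,"o1.png",[(.606,-.2044,.011,.04)])
E
```

```text
(no output)
```

View pics/o1.png

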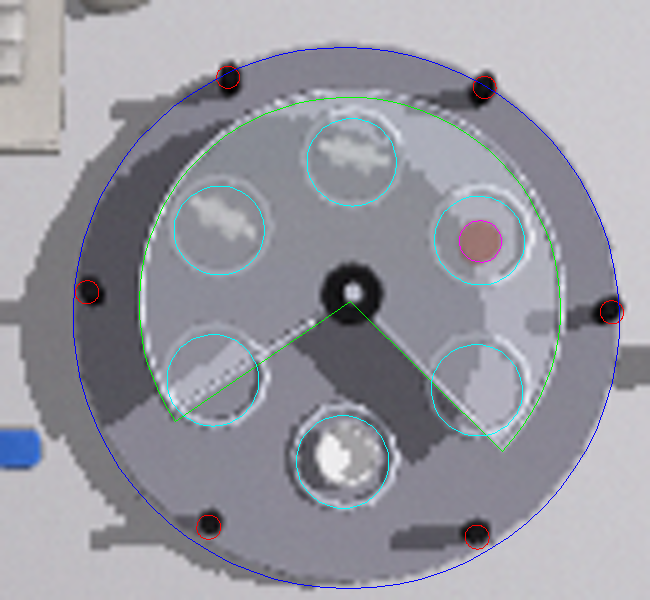

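```bash
python3 - <<'E'
from h import *
c=viewer.camera("top")
overlay(c,(.5743,-.1357),174.5,28,(265,145,395,265),5,"o2.png",[(.606,-.2044,.011,.04)])
p=ray(c,445,249,.103);print("beaker",p); print(ray(c,455,208,.12))
E
```

```text
beaker [ 0.45864828 -0.39532762  0.103     ]
[ 0.55487682 -0.41904454  0.12      ]
```

View pics/o2.png

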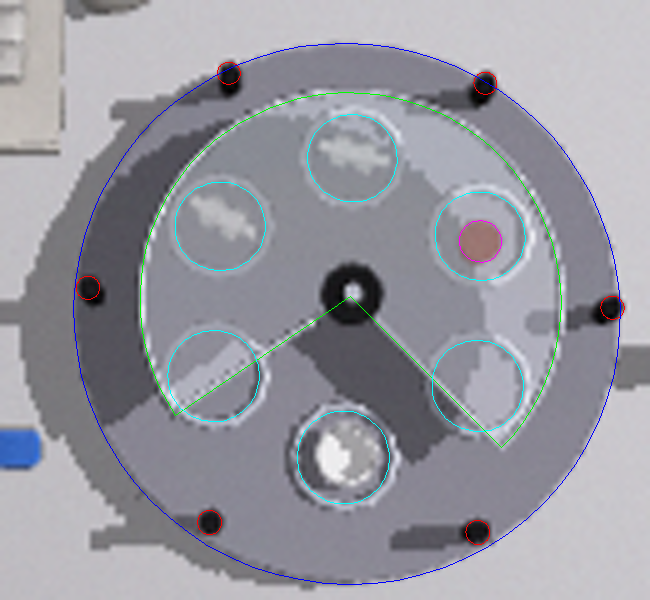

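```bash
python3 -m handwheel '[[[0.97,-0.75,0,0,0,0,0.3],[0.97,-0.75,0,0,0,0,0.5],[0.97,-0.75,0,0,0,0,0.7],[0.97,-0.75,0,0,0,0,0.75],[0.97,-0.75,0,0,0,0,0.75],[0.97,-0.75,0,0,0,0,0.75],[0.97,-0.75,0,0,0,0,0.75],[0.97,-0.75,0,0,0,0,0.75],[0.97,-0.75,0,0,0,0,0.75],[0.97,-0.75,0,0,0,0,0.75]]]' 10; python3 -c "
from cell import robot
print(robot.observe()['joint_positions'])"
```

```text
time: 1.7
ee_pos: [0.4198, -0.2613, 0.4049]
eef_rot: [[0.928, 0.373, 0.0], [0.373, -0.928, -0.0], [0.0, 0.0, -1.0]]
contact_force: [-0.1, 0.8, 0.6]
opening: 0.0228
[ 32.60541088  13.29019672  -8.34730741 107.33434404   2.22438241
  59.50143183 -44.72829451]
```

```bash
python3 -m handwheel '[[[0.97,-0.75,0,0,0,0,0.75],[0.9,-0.7,0,0,0,0,0.75],[0,0,0,0,0,-1,0.75],[0,0,0,0,0,-1,0.75],[0,0,0,0,0,-1,0.75],[0,0,0,0,0,-1,0.75],[0,0,0,0,0,-1,0.75],[0,0,0,0,0,-1,0.75],[0,0,0,0,0,-1,0.75],[0,0,0,0,0,-1,0.75]]]'; python3 -m handwheel '[[[0,0,0,0,0,-1,0.75],[0,0,0,0,0,-1,0.75],[0,0,0,0,0,-1,0.75],[0,0,0,0,0,-1,0.75],[0,0,0,0,0,-1,0.75],[0,0,0,0,0,-1,0.75],[0,0,0,0,0,-1,0.75],[0,0,0,0,0,-1,0.75],[0,0,0,0,0,-1,0.75],[0,0,0,0,0,-1,0.75]]]';  python3 -m handwheel '[[[0,0,0.8,0,0,-1,0.75],[0,0,0.8,0,0,-1,0.75],[0,0,0.8,0,0,-1,0.75],[0,0,0.8,0,0,-1,0.75],[0,0,0.8,0,0,-1,0.75],[0,0,0,0,0,-0.25,0.75]]]'; python3 - <<'E'
from h import *
print(robot.observe()['joint_positions'])
c=viewer.camera("wrist"); cv2.imwrite("pics/w1.png",c["img"][:,:,::-1])
E
```

```text
time: 2.95
ee_pos: [0.4551, -0.2011, 0.4048]
eef_rot: [[0.067, 0.998, 0.0], [0.998, -0.067, -0.0], [-0.0, 0.0, -1.0]]
contact_force: [-0.7, -0.5, 0.9]
opening: 0.0229
time: 4.2
ee_pos: [0.4551, -0.2011, 0.4048]
eef_rot: [[-0.971, 0.239, 0.0], [0.239, 0.971, -0.0], [-0.0, -0.0, -1.0]]
contact_force: [0.3, 0.6, -0.2]
opening: 0.0229
time: 4.95
ee_pos: [0.4545, -0.2011, 0.2835]
eef_rot: [[-0.883, -0.469, -0.003], [-0.469, 0.883, 0.001], [0.002, 0.003, -1.0]]
contact_force: [-0.7, 0.3, 0.1]
opening: 0.0227
[ 48.73455324  27.38588262 -41.10869373 113.28347088  23.89084025
  48.13376143 112.4158887 ]
```

View pics/w1.png

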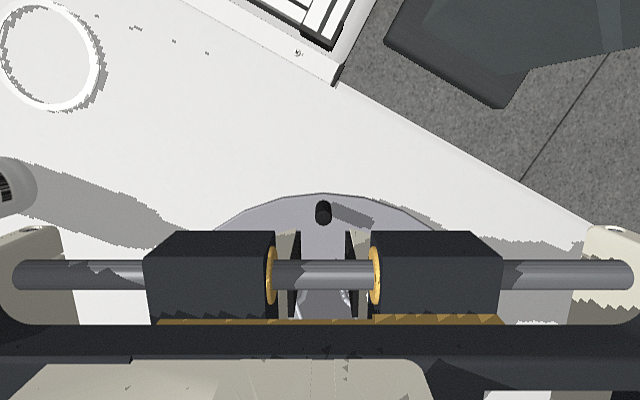

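```bash
cat >> h.py <<'E'
def rel(P,grip=None):
    o=robot.observe(); R=np.array(o['eef_rot']); d=np.array(P)-o['ee_pos']; print("tool-frame delta units(30mm):",np.round(R.T@d/.03,3),"yaw",np.degrees(np.arctan2(R[1,0],R[0,0]))%360)
E
python3 - <<'E'
from h import *
c=viewer.camera("wrist"); crop(c,280,180,370,240,8,"w2.png")
for v in (204,207,210): print(ray(c,322.5,v,.05),c["range_z"][v,322], pt(c,322,v))
rel([.4551,-.1991,.206])
E
```

```text
[ 0.44828081 -0.20427941  0.05      ] 0.2339228 [ 0.45101828 -0.2032226   0.03977465]
[ 0.45017164 -0.20327499  0.05      ] 0.2281513 [ 0.45141145 -0.20300898  0.04586353]
[ 0.45207177 -0.20226563  0.05      ] 0.22532135 [ 0.45247322 -0.20244285  0.04910963]
tool-frame delta units(30mm): [-0.022  0.065  2.643] yaw 207.8355592111072
```

View pics/w2.png

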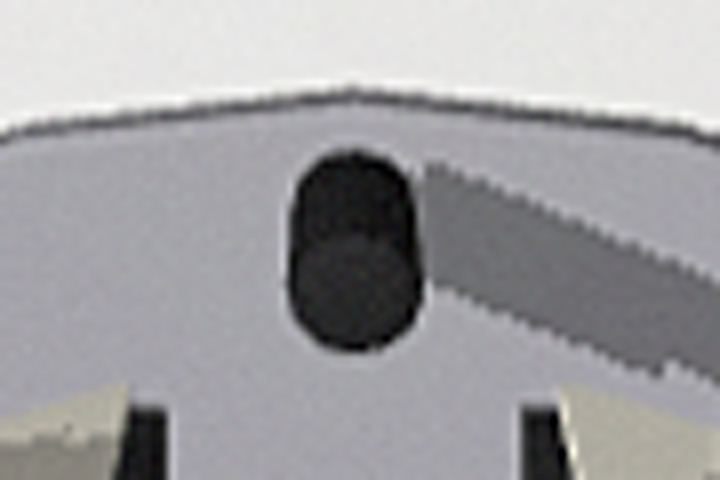

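```bash
python3 -m handwheel '[[[-0.03,0.05,0.5,0,0,0,0.75],[0,0,0.5,0,0,0,0.75],[0,0,0.5,0,0,0,0.75],[0,0,0.5,0,0,0,0.75],[0,0,0.4,0,0,0,0.75],[0,0,0.22,0,0,0,0.75],[0,0,0,0,0,0,0.84],[0,0,0,0,0,0,0.84]]]' ; python3 - <<'E'
from h import *
print(robot.observe()['joint_positions']);rel([.4551,-.1991,.206])
c=viewer.camera("wrist"); cv2.imwrite("pics/w3.png",c["img"][:,:,::-1])
E
```

```text
time: 6.05
ee_pos: [0.4555, -0.1994, 0.2065]
eef_rot: [[-0.884, -0.468, 0.001], [-0.468, 0.884, -0.0], [-0.0, -0.0, -1.0]]
contact_force: [0.1, 0.2, -0.7]
opening: 0.0147
[ 44.04683321  33.52588711 -35.91618568 117.09059233  31.0668872
  38.90369571 105.7424267 ]
tool-frame delta units(30mm): [0.006 0.013 0.016] yaw 207.92572822091935
```

View pics/w3.png

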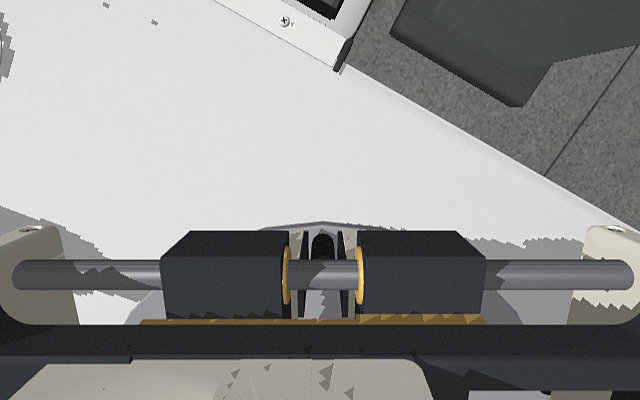

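```bash
python3 -m handwheel '[[[-0.003,0.157,0,0,0,0.25,0.84],[-0.003,0.157,0,0,0,0.25,0.84],[-0.006,0.236,0,0,0,0.375,0.84],[-0.011,0.314,0,0,0,0.5,0.84],[-0.011,0.314,0,0,0,0.5,0.84],[-0.011,0.314,0,0,0,0.5,0.84],[-0.011,0.314,0,0,0,0.5,0.84],[-0.011,0.314,0,0,0,0.5,0.84],[-0.011,0.314,0,0,0,0.5,0.84],[-0.006,0.236,0,0,0,0.375,0.84]]]' ; python3 - <<'E'
from h import *
o=robot.observe();print(o['joint_positions'])
d=o['ee_pos'][:2]-np.array([.5743,-.1357]); print(np.degrees(np.arctan2(d[1],d[0]))%360,np.hypot(*d)); rel([0,0,0])
c=viewer.camera("side"); crop(c,260,150,370,240,7,"s3.png")
E
```

```text
time: 7.35
ee_pos: [0.4402, -0.1212, 0.2064]
eef_rot: [[-0.994, 0.109, 0.001], [0.109, 0.994, -0.0], [-0.001, -0.0, -1.0]]
contact_force: [-0.2, -1.7, 0.5]
opening: 0.015
[ 29.53693045  28.79443602 -27.0536127  123.08150953  23.70868156
  33.06866045  68.97975601]
173.84502317448963 0.13484273882476128
tool-frame delta units(30mm): [15.031  2.422  6.87 ] yaw 173.75069655223768
```

View pics/s3.png

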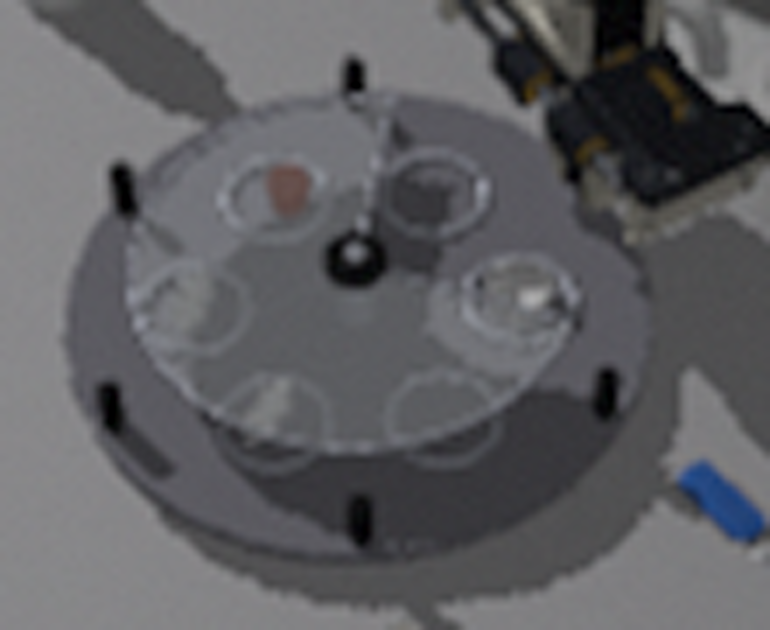

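```bash
python3 -m handwheel '[[[-0.006,0.236,0,0,0,0.375,0.84],[-0.011,0.314,0,0,0,0.5,0.84],[-0.011,0.314,0,0,0,0.5,0.84],[-0.011,0.314,0,0,0,0.5,0.84],[-0.011,0.314,0,0,0,0.5,0.84],[-0.011,0.314,0,0,0,0.5,0.84],[-0.011,0.314,0,0,0,0.5,0.84],[-0.011,0.314,0,0,0,0.5,0.84],[-0.011,0.314,0,0,0,0.5,0.84],[-0.011,0.314,0,0,0,0.5,0.84]]]' ; python3 -m handwheel '[[[-0.011,0.314,0,0,0,0.5,0.84],[-0.011,0.314,0,0,0,0.5,0.84],[-0.011,0.314,0,0,0,0.5,0.84],[-0.011,0.314,0,0,0,0.5,0.84],[-0.011,0.314,0,0,0,0.5,0.84],[-0.011,0.314,0,0,0,0.5,0.84],[-0.011,0.314,0,0,0,0.5,0.84],[-0.011,0.314,0,0,0,0.5,0.84],[-0.006,0.236,0,0,0,0.375,0.84],[-0.003,0.157,0,0,0,0.25,0.84]]]' ;python3 - <<'E'
from h import *
o=robot.observe();print(o['joint_positions'])
d=o['ee_pos'][:2]-np.array([.5743,-.1357]); print(np.degrees(np.arctan2(d[1],d[0]))%360,np.hypot(*d)); rel([0,0,0])
c=viewer.camera("top"); 
overlay(c,(.5743,-.1357),174.5,33.5,(265,145,395,265),5,"o3.png")
c=viewer.camera("side"); crop(c,260,150,370,240,7,"s4.png")
E
```

```text
time: 8.65
ee_pos: [0.4788, -0.0403, 0.2061]
eef_rot: [[-0.704, 0.71, -0.001], [0.71, 0.704, -0.0], [0.0, -0.001, -1.0]]
contact_force: [-0.9, -1.4, 1.6]
opening: 0.0146
time: 9.9
ee_pos: [0.5556, -0.0019, 0.2059]
eef_rot: [[-0.137, 0.991, -0.001], [0.991, 0.137, 0.0], [0.0, -0.001, -1.0]]
contact_force: [-1.7, 0.5, -0.0]
opening: 0.0144
[ -1.25483571  32.65693178  -5.61993801 110.74918472   5.01082594
  36.89689983  -2.13804893]
97.97558824374974 0.13513020309015858
tool-frame delta units(30mm): [  2.594 -18.327   6.888] yaw 97.86744735406013
```

View pics/o3.png

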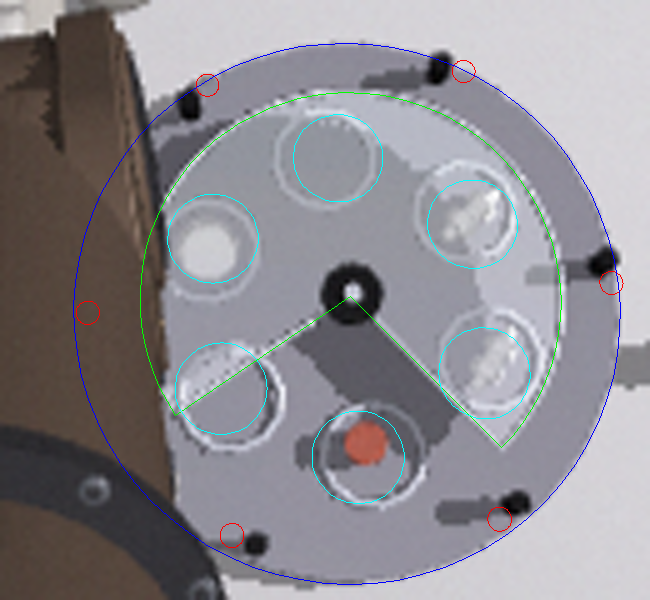

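View pics/s4.png

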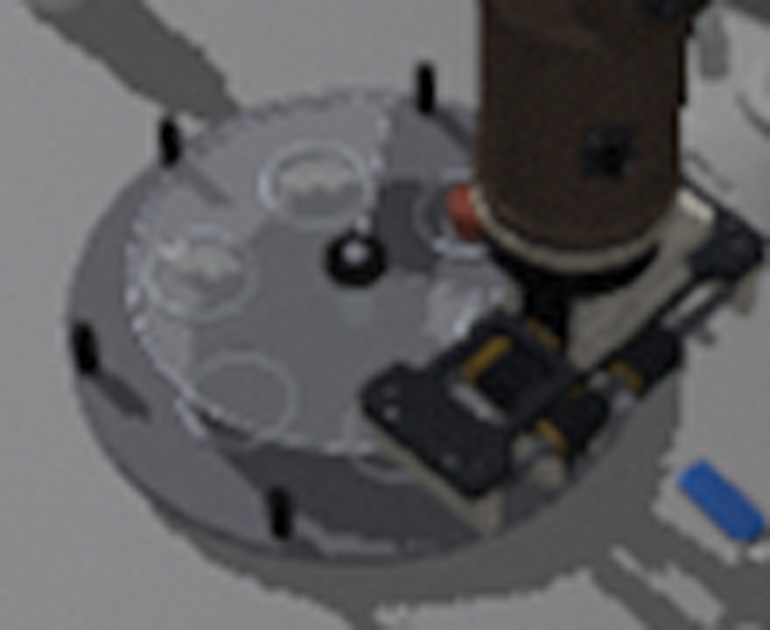

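```bash
cat >> h.py <<'E'
A0=np.array([.5743,-.1357])
def stopper(c,box=(290,190,390,260),z=.04):
    im=c["img"].astype(int); m=((im[...,0]-im[...,2]>35)&(im[...,0]>110)).astype(np.uint8)
    k=np.zeros_like(m);k[box[1]:box[3],box[0]:box[2]]=1;m=m*k
    n,l,st,ce=cv2.connectedComponentsWithStats(m)
    i=1+np.argmax(st[1:,4]); p=ray(c,*ce[i],z); d=p[:2]-A0
    print("stopper px",ce[i],st[i],"pos",p,"ang",np.degrees(np.arctan2(d[1],d[0]))%360,"r",np.hypot(*d))
    return p
E
python3 - <<'E'
from h import *
c=viewer.camera("top"); stopper(c,z=.038)
E
```

```text
stopper px [337.5        233.13793103] [334 229   8   9  58] pos [ 0.50066972 -0.14329243  0.038     ] ang 185.8872815517183 r 0.0740206896835959
```

```bash
python3 -m handwheel '[[[-0.003,0.157,0,0,0,0.25,0.84],[-0.006,0.236,0,0,0,0.375,0.84],[-0.006,0.236,0,0,0,0.375,0.84],[-0.003,0.157,0,0,0,0.25,0.84],[-0.001,0.1,0,0,0,0.16,0.84],[0,0,0,0,0,0,0.84]]]' ;python3 - <<'E'
from h import *
o=robot.observe()
d=o['ee_pos'][:2]-A0; print(np.degrees(np.arctan2(d[1],d[0]))%360,np.hypot(*d)); rel([0,0,0])
c=viewer.camera("top"); p=stopper(c)
overlay(c,A0,174.5,28,(265,145,395,265),5,"o4.png",[(*p[:2],.011,.04),(*p[:2],.011,.02)])
E
```

```text
time: 10.8
ee_pos: [0.5827, -0.0013, 0.2062]
eef_rot: [[0.058, 0.998, 0.001], [0.998, -0.058, -0.0], [-0.0, 0.001, -1.0]]
contact_force: [-0.3, -0.2, 0.4]
opening: 0.015
86.40576190997471 0.13467580236075602
tool-frame delta units(30mm): [ -1.093 -19.398   6.86 ] yaw 86.64693791082095
stopper px [331.69354839 233.17741935] [328 229   9   9  62] pos [ 0.50038573 -0.12828357  0.04      ] ang 174.2702169930211 r 0.07428541677610923
```

View pics/o4.png

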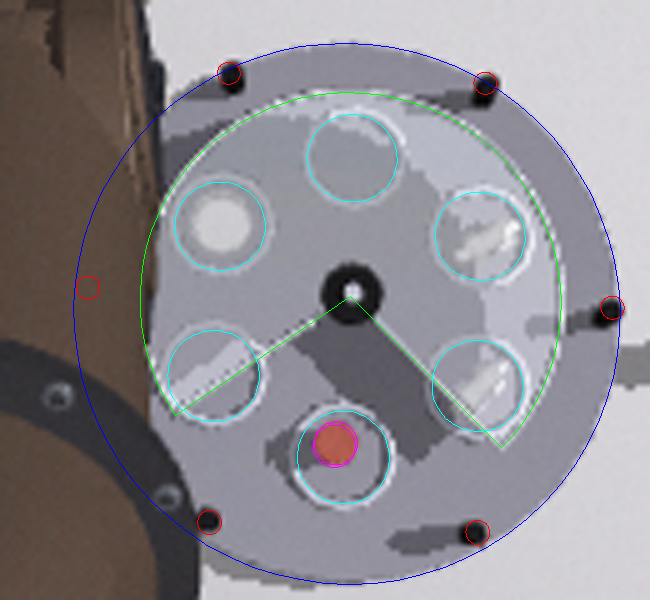

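```bash
python3 -m handwheel '[[[0,-0.04,0,0,0,0,0.8],[0,0,-0.6,0,0,0,0.75],[0,0,-0.9,0,0,0,0.6],[0,0,-0.9,0,0,0,0.5],[0,0,-0.3,0,0,-1,0.5],[0,0,0,0,0,-1,0.5],[0,0,0,0,0,-1,0.5],[0,0,0,0,0,-1,0.5],[0,0,0,0,0,-1,0.5],[0,0,0,0,0,-1,0.5]]]' ; python3 -m handwheel '[[[0,0,0,0,0,-1,0.5],[0,0,0,0,0,-1,0.5],[0,0,0,0,0,-1,0.5],[0,0,0,0,0,-1,0.5],[0,0,0,0,0,-1,0.5]]]'; python3 - <<'E'
from h import *
rel([.5003,-.1283,.29])
E
```

```text
time: 12.1
ee_pos: [0.5814, -0.0013, 0.2886]
eef_rot: [[-0.706, 0.708, 0.001], [0.708, 0.706, -0.0], [-0.001, 0.001, -1.0]]
contact_force: [-0.3, 0.7, -1.0]
opening: 0.0464
time: 12.72
ee_pos: [0.5814, -0.0014, 0.2886]
eef_rot: [[-0.996, 0.089, 0.001], [0.089, 0.996, -0.001], [-0.002, -0.001, -1.0]]
contact_force: [0.9, -0.4, 0.2]
opening: 0.0458
tool-frame delta units(30mm): [ 2.315 -4.453 -0.048] yaw 174.8965015318688
```

```bash
python3 -m handwheel '[[[0.46,-0.89,0,0,0,0,0.5],[0.46,-0.89,0,0,0,0,0.5],[0.46,-0.89,0,0,0,0,0.5],[0.46,-0.89,0,0,0,0,0.5],[0.46,-0.89,0,0,0,0,0.5],[0,0,0,0,0,0,0.5]]]' ; python3 - <<'E'
from h import *
rel([.5003,-.1283,.204])
c=viewer.camera("wrist"); cv2.imwrite("pics/w5.png",c["img"][:,:,::-1]); stopper(c,(200,100,450,320))
t=viewer.camera("top"); crop(t,265,145,395,265,5,"t5.png")
E
```

```text
time: 13.48
ee_pos: [0.499, -0.1302, 0.2882]
eef_rot: [[-0.995, 0.097, 0.0], [0.097, 0.995, -0.002], [-0.0, -0.002, -1.0]]
contact_force: [-0.6, 1.2, 0.5]
opening: 0.0458
tool-frame delta units(30mm): [-0.036  0.073  2.806] yaw 174.41536428663994
stopper px [326.10586552 209.58941345] [312 194  30  31 699] pos [ 0.50001019 -0.12795786  0.04      ] ang 174.0503772825297 r 0.0746921432276476
```

View pics/w5.png

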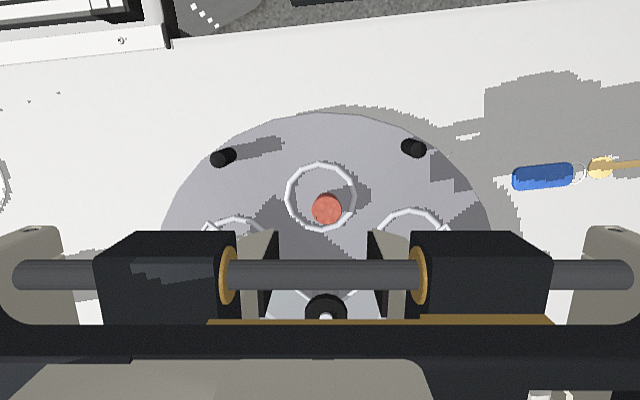

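View pics/t5.png

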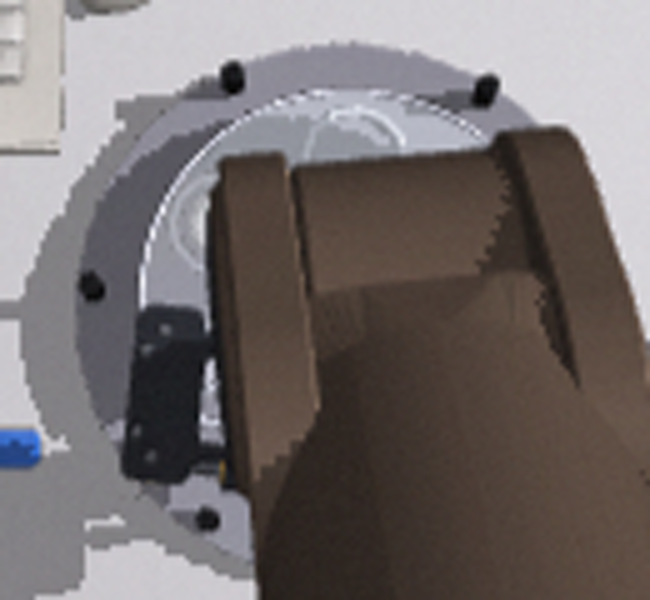

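```bash
python3 -m handwheel '[[[-0.03,0.08,0.6,0,0,0,0.5],[0,0,0.7,0,0,0,0.5],[0,0,0.7,0,0,0,0.5],[0,0,0.5,0,0,0,0.5],[0,0,0.27,0,0,0,0.5],[0,0,0,0,0,0,0.5]]]' ; python3 - <<'E'
from h import *
rel([.5002,-.1281,.2045])
c=viewer.camera("side"); crop(c,260,150,370,240,7,"s6.png")
E
```

```text
time: 14.32
ee_pos: [0.5014, -0.1251, 0.2039]
eef_rot: [[-0.996, 0.093, -0.0], [0.093, 0.996, 0.0], [0.0, 0.0, -1.0]]
contact_force: [0.7, 0.3, 0.0]
opening: 0.046
tool-frame delta units(30mm): [ 0.03  -0.104 -0.021] yaw 174.6778450349339
```

View pics/s6.png

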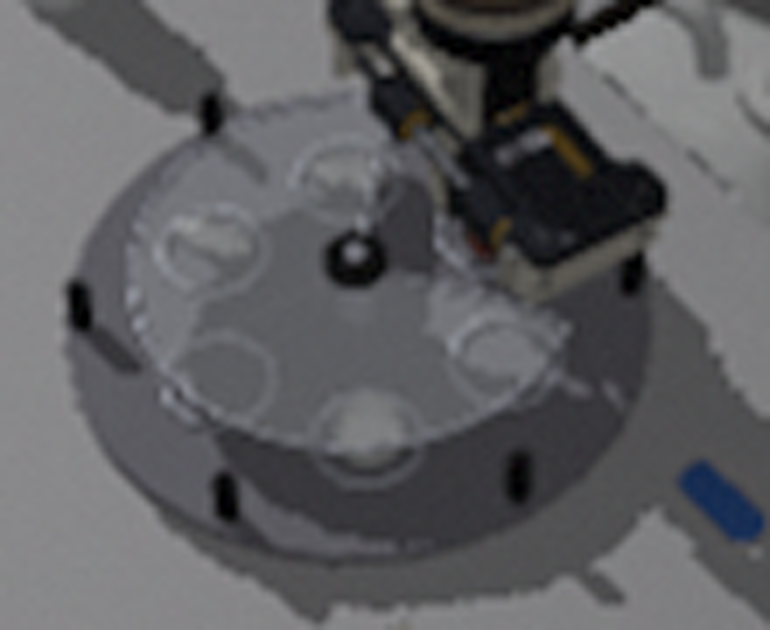

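```bash
python3 -m handwheel '[[[0.03,-0.1,-0.01,0,0,0,0.5],[0,0,0,0,0,0,0.6],[0,0,0,0,0,0,0.68],[0,0,0,0,0,0,0.74],[0,0,0,0,0,0,0.8],[0,0,0,0,0,0,1],[0,0,0,0,0,0,1],[0,0,0,0,0,0,1]]]' 12; python3 - <<'E'
from h import *
rel([.5002,-.1281,.2045])
E
```

```text
time: 15.38
ee_pos: [0.5001, -0.1282, 0.2044]
eef_rot: [[-0.996, 0.093, 0.0], [0.093, 0.996, -0.0], [-0.0, -0.0, -1.0]]
contact_force: [-0.2, -0.2, 1.9]
opening: 0.0218
tool-frame delta units(30mm): [-0.003  0.005 -0.005] yaw 174.64795213138655
```

```bash
python3 -m handwheel '[[[0,0,-0.3,0,0,0,1],[0,0,-0.6,0,0,0,1],[0,0,-0.9,0,0,0,1],[0,0,-0.9,0,0,0,1],[0,0,-0.5,0,0,0,1],[0,0,0,0,0,0,1]]]'; python3 - <<'E'
from h import *
rel([.4914,.2114,.3])
c=viewer.camera("wrist"); cv2.imwrite("pics/w7.png",c["img"][:,:,::-1])
t=viewer.camera("top"); overlay(t,A0,174.5,28,(150,200,280,290),6,"t7.png",[(.4914,.2114,.05,.046)])
s=viewer.camera("side"); crop(s,260,130,370,240,6,"s7.png")
E
```

```text
time: 16.12
ee_pos: [0.5003, -0.1283, 0.3012]
eef_rot: [[-0.996, 0.093, 0.002], [0.093, 0.996, -0.001], [-0.002, -0.0, -1.0]]
contact_force: [-0.2, 1.0, -0.4]
opening: 0.0221
tool-frame delta units(30mm): [ 1.355 11.247  0.033] yaw 174.63536189323483
```

View pics/w7.png

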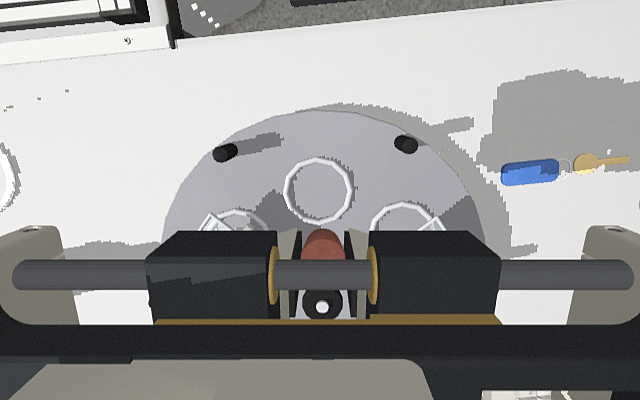

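View pics/t7.png

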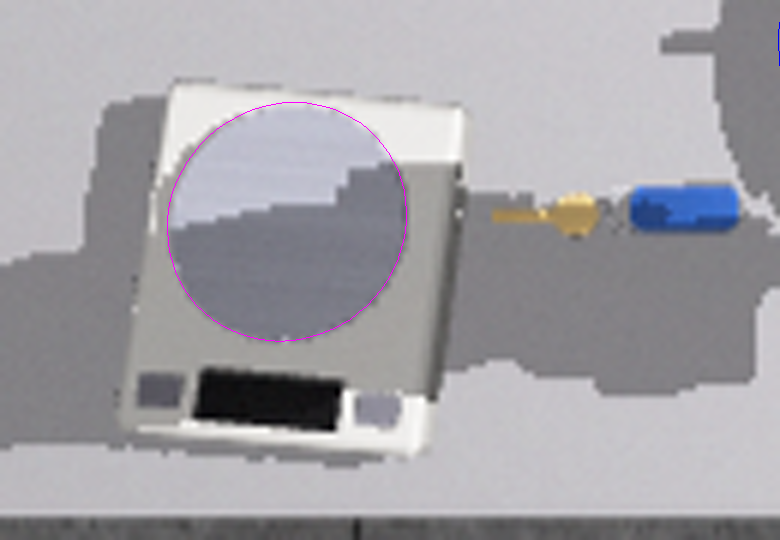

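View pics/s7.png

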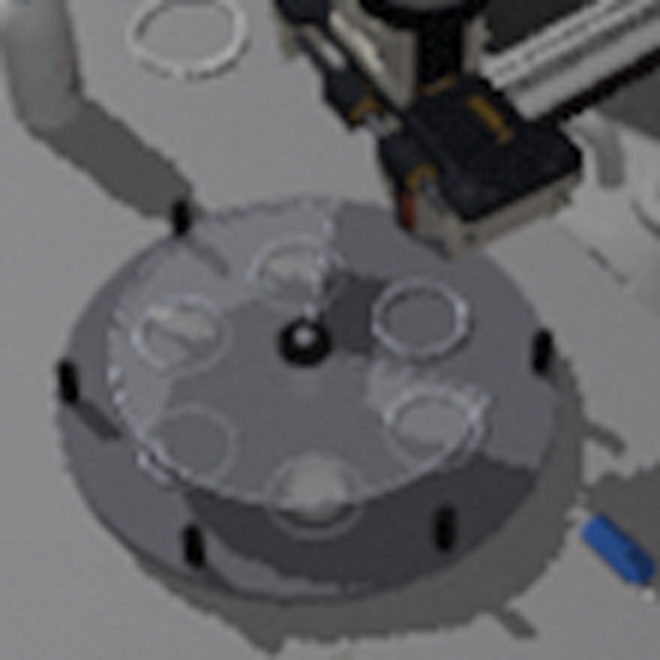

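```bash
python3 -m handwheel '[[[0.06,0.5,0,0,0,0,1],[0.11,0.9,0,0,0,0,1],[0.11,0.9,0,0,0,0,1],[0.11,0.9,0,0,0,0,1],[0.11,0.9,0,0,0,0,1],[0.11,0.9,0,0,0,0,1],[0.11,0.9,0,0,0,0,1],[0.11,0.9,0,0,0,0,1],[0.11,0.9,0,0,0,0,1],[0.11,0.9,0,0,0,0,1]]]'; python3 -m handwheel '[[[0.11,0.9,0,0,0,0,1],[0.11,0.9,0,0,0,0,1],[0.11,0.9,0,0,0,0,1],[0.07,0.4,0,0,0,0,1],[0,0,0,0,0,0,1],[0,0,0,0,0,0,1]]]'; python3 - <<'E'
from h import *
rel([.4914,.2114,.2306])
c=viewer.camera("wrist"); cv2.imwrite("pics/w8.png",c["img"][:,:,::-1])
E
```

```text
time: 17.52
ee_pos: [0.492, 0.1335, 0.2998]
eef_rot: [[-0.996, 0.092, -0.001], [0.092, 0.996, 0.0], [0.001, 0.0, -1.0]]
contact_force: [-0.2, -0.8, 0.2]
opening: 0.0222
time: 18.27
ee_pos: [0.4895, 0.2242, 0.3]
eef_rot: [[-0.996, 0.094, -0.0], [0.094, 0.996, -0.001], [0.0, -0.001, -1.0]]
contact_force: [0.0, -0.7, -0.9]
opening: 0.0215
tool-frame delta units(30mm): [-0.103 -0.418  2.315] yaw 174.5919932968345
```

View pics/w8.png

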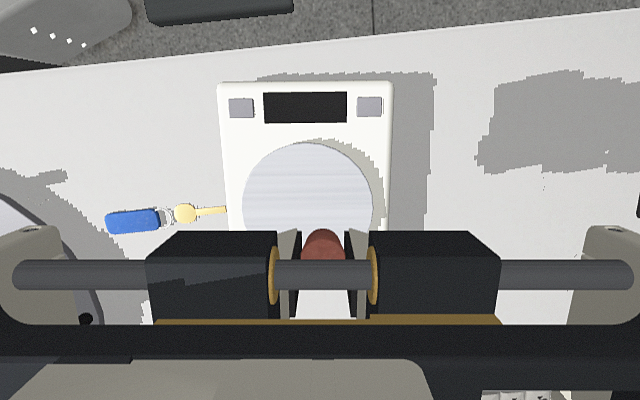

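```bash
python3 -m handwheel '[[[-0.05,-0.21,0.2,0,0,0,1],[-0.05,-0.21,0.5,0,0,0,1],[0,0,0.5,0,0,0,1],[0,0,0.4,0,0,0,1],[0,0,0,0,0,0,1],[0,0,0,0,0,0,1]]]'; python3 - <<'E'
from h import *
rel([.4914,.2114,.2306])
c=viewer.camera("wrist"); overlay(c,A0,174.5,28,(0,0,640,400),1.25,"w9.png",[(.4914,.2114,.05,.046)])
s=viewer.camera("side"); crop(s,350,190,470,300,6,"s9.png")
E
```

```text
time: 19.08
ee_pos: [0.4913, 0.2128, 0.2524]
eef_rot: [[-0.996, 0.093, 0.0], [0.093, 0.996, 0.0], [-0.0, 0.0, -1.0]]
contact_force: [0.3, -0.3, 0.0]
opening: 0.0218
tool-frame delta units(30mm): [-0.006 -0.047  0.728] yaw 174.68011584711346
```

View pics/w9.png

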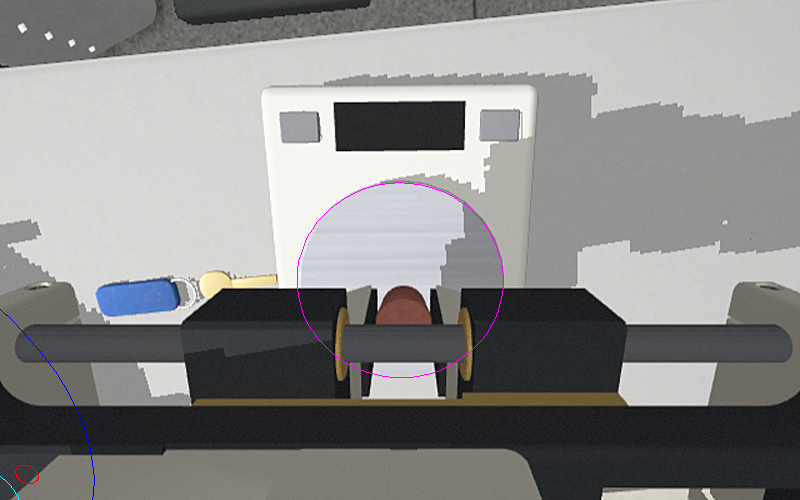

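View pics/s9.png

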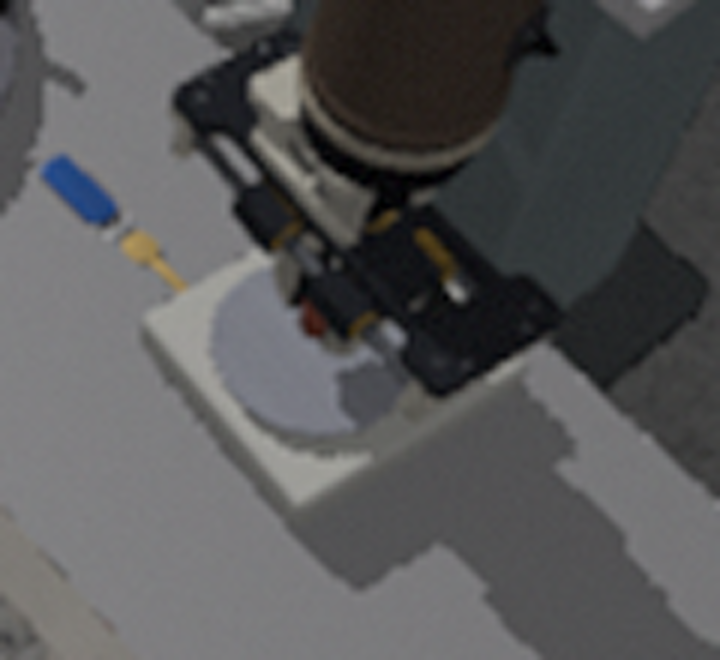

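```bash
python3 -m handwheel '[[[0,-0.05,0.3,0,0,0,1],[0,0,0.2,0,0,0,1],[0,0,0.1,0,0,0,1],[0,0,0.07,0,0,0,1],[0,0,0.02,0,0,0,1],[0,0,0,0,0,0,1]]]'; python3 - <<'E'
from h import *
rel([.4914,.2114,.2306])
E
```

```text
time: 19.92
ee_pos: [0.4912, 0.211, 0.2317]
eef_rot: [[-0.996, 0.093, 0.0], [0.093, 0.996, 0.0], [-0.0, 0.0, -1.0]]
contact_force: [-1.1, 0.0, 0.2]
opening: 0.0215
tool-frame delta units(30mm): [-0.004  0.015  0.036] yaw 174.6478703176748
```

Lower in sub-millimetre steps until it touches.

```bash
python3 -m handwheel '[[[0,0,0.02,0,0,0,1],[0,0,0.01,0,0,0,1],[0,0,0.01,0,0,0,1],[0,0,0,0,0,0,1]]]';  python3 -m handwheel '[[[0,0,0.02,0,0,0,1],[0,0,0,0,0,0,1],[0,0,0,0,0,0,1]]]'
```

```text
time: 20.42
ee_pos: [0.4912, 0.211, 0.2304]
eef_rot: [[-0.996, 0.093, 0.0], [0.093, 0.996, -0.0], [-0.0, -0.0, -1.0]]
contact_force: [-0.3, -0.4, -1.1]
opening: 0.0219
time: 20.8
ee_pos: [0.4912, 0.211, 0.2303]
eef_rot: [[-0.996, 0.093, 0.0], [0.093, 0.996, -0.0], [-0.0, -0.0, -1.0]]
contact_force: [-2.2, -1.6, 7.1]
opening: 0.0219
```

```bash
python3 -m handwheel '[[[0,0,-0.015,0,0,0,1],[0,0,0,0,0,0,0.74],[0,0,0,0,0,0,0.7],[0,0,0,0,0,0,0.6],[0,0,0,0,0,0,0.5],[0,0,0,0,0,0,0.5]]]'; python3 -m handwheel '[[[0,0,-0.3,0,0,0,0.5],[0,0,-0.6,0,0,0,0.5],[0,0,-0.9,0,0,0,0.5],[0,0,-0.9,0,0,0,0.5],[0,0,-0.9,0,0,0,0.5],[-0.9,0,-0.5,0,0,0,0.5],[-0.9,0,0,0,0,0,0.5],[0,0,0,0,0,0,0.5],[0,0,0,0,0,0,0.5]]]'; python3 - <<'E'
from h import *
t=viewer.camera("top"); crop(t,150,140,400,290,3,"t10.png")
c=viewer.camera("wrist"); overlay(c,A0,174.5,28,(0,0,640,400),1.25,"w10.png",[(.4914,.2114,.05,.046)])
p=stopper(c,(100,20,540,320),.066)
s=viewer.camera("side"); crop(s,350,190,470,300,6,"s10.png")
E
```

```text
time: 21.55
ee_pos: [0.4912, 0.211, 0.2303]
eef_rot: [[-0.996, 0.093, -0.0], [0.093, 0.996, -0.0], [0.0, -0.0, -1.0]]
contact_force: [0.1, 0.3, 0.3]
opening: 0.0456
time: 22.68
ee_pos: [0.5443, 0.2061, 0.3539]
eef_rot: [[-0.996, 0.093, -0.0], [0.093, 0.996, 0.0], [0.0, 0.0, -1.0]]
contact_force: [-0.5, 0.6, -1.2]
opening: 0.0457
stopper px [321.96587031 131.91979522] [309 119  27  27 586] pos [0.49150937 0.21090983 0.066     ] ang 103.43386496558749 r 0.3563603006684382
```

View pics/t10.png

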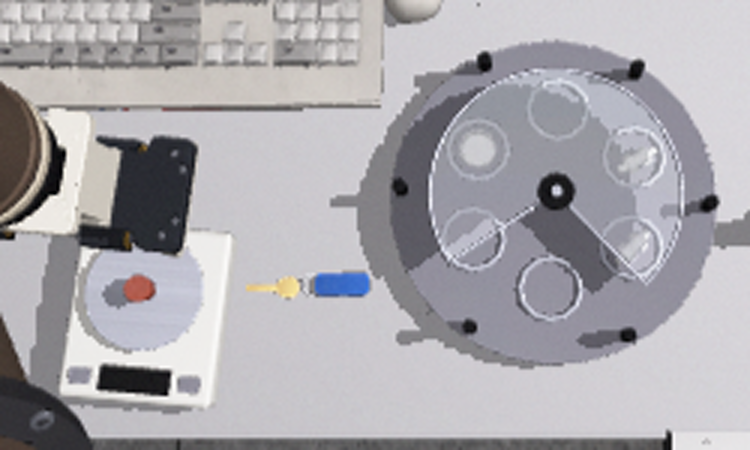

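View pics/w10.png

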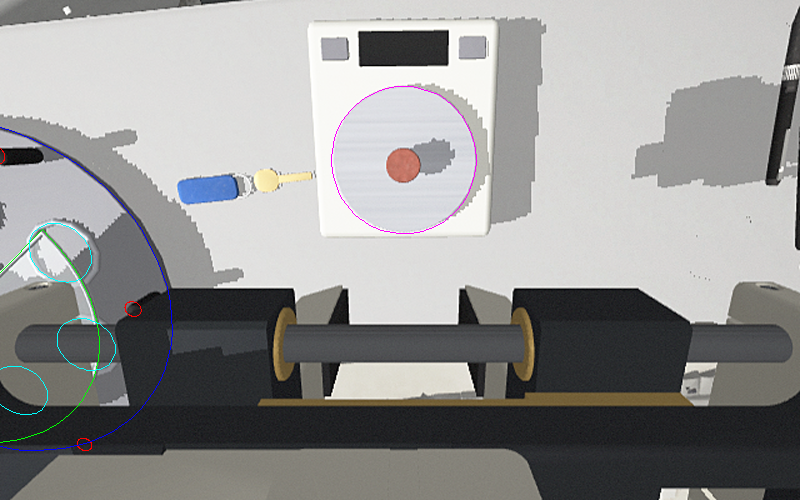

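View pics/s10.png

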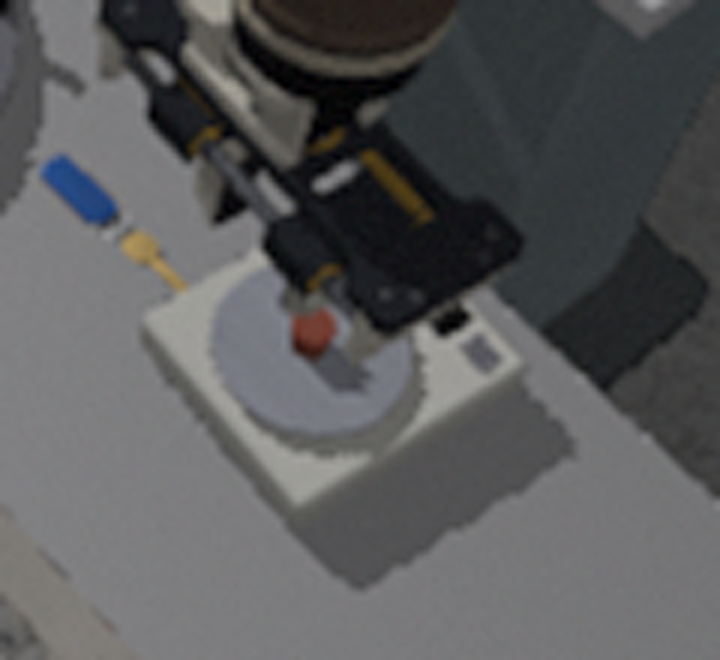

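The stopper stands upright on the middle of the pan (estimated within about 1 mm). The other parts, key tag and surroundings are where they were, and the robot is clear.

```bash
python3 -c "
from cell import workorder
print(workorder.finish_job())"
```

```text
the job is handed in; nothing more can be done
None
```

The job is done and handed in at about 23 s of the 72 s allowed. The stopper stands upright and released on the balance pan, roughly 0.5 mm from the centre I measured.

- **Carousel:** I straddled one rim knob with the fingers and turned the turntable about 120° clockwise. The stopper came to rest at about 174.2°; I put the middle of the opening at about 174.5°, judged from an overlay good to about 1°. It sat about 6 mm nearer the axis than the opening's midpoint because it was loose in its pocket.
- **Pick and place:** I gripped it at 12 N through the opening, lifted it straight up, carried it over and set it down with about 7 N of contact.
- **Last checks:** The top, wrist and side pictures show the stopper upright on the pan. The tube fittings and cap are in their pockets and the key tag is in place. The gripper is well clear.
- **Not rechecked:** The beaker and small bottle were outside the final crops. The arm kept clear of them and I saw no unexpected contact forces.
- **Slips:** I overshot the pan sideways by about 12 mm on the way over. Before the grasp, the tool also settled about 3 mm off the stopper. I corrected both before lowering or closing the fingers. No check failed.

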